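Pop the push-push lid of a turbidity meter and lay it open

ROBOT

A 7-joint arm with a two-finger parallel gripper is mounted at the origin on a cart in front of the work surface, level with it; the furniture and walls round the work are solid. World frame = base frame: x ahead of the robot, y to its left, z up, the work surface at z = 0. Lengths are in m, angles in degrees, forces in N, time in s.
With the tool pointing down it reaches from about 0.425 to 1.025 m from the base axis. Payload 3.6 kg.
Tool frame: the origin (TCP) lies at the very end of the fingers, on their centre line; the grasp point (between the pads) lies 19 mm behind it; z points along the fingers, y is the line along which they close (so a half turn about z gives the same grasp; the last joint's range is limited). The gripper opens to 85 mm and grips with 20 to 120 N. Pads are 22 mm wide; open, the fingers measure 114 mm over their backs; the gripper's body (76 mm by 85 mm) begins 54 mm behind the grasp point. The pads swing forward as they close: fully open they stand 13 mm farther back than shut.
Start: joints at [-70.846, 33.873, 2.773, 92.16, -1.908, 54.013, -1.931], TCP at [0.301, 0.66, 0.231] pointing down, gripper open.
Joint ranges: [-153.93, 153.93], [-27.13, 128.08], [-72.61, 78.16], [10.71, 143.7], [-87.88, 267.88], [4.46, 118.87], [-176.78, 176.78]. Speed limits (degrees/s): [147.25, 147.25, 180, 180, 180, 180, 180].

INTERFACE

Orientations are given as [roll, pitch, yaw] about the fixed x, y, z axes, in that order (R = Rz(yaw) Ry(pitch) Rx(roll)).
In Python, from plant import env gives the robot as it stands. The module is installed in compiled form; this text tells all that it offers.
- The arm moves only by the tool apply_moves, never from a script. Its argument "motion" is a list of rows, each a list of 5 numbers: the shift along the tool's x, y, z in mm, then the turn about the tool's z in rad, then the gripper's target within -1 to 1 (shut at 1, half-way at 0, fully open at -1). A call has 1 to 12 rows; each row shifts and turns the commanded pose from where the row before left it, along the tool's axes as they then stand; what a row does not reach is not made up. A row lasts 1/10 s, in which the tool goes at most 50 mm and 8.59 degrees, less where a joint would pass 70% of its speed; a pose out of reach is approached as far as the arm can. A call with a gripper value outside its range is refused whole. The fingers move at their own pace and stop on an object; the grip force is fixed at half the most. Time passes only in rows, so rows that do not move let the fingers close. It gives the time, the measured TCP pose, the force, the opening and the grip force at its end, in the units of the state.
- env.state(): the state, without advancing time (a new reading comes with each control period).
- env.read_camera(name): name is "scene" or "top"; returns the picture (400x640x3 uint8, red, green, blue); there is no depth.
- env.camera_params(name): a dict with "camera_matrix" (3x3 intrinsics, pixels), "rvec" (rotation vector, rad) and "tvec" (3), from world to camera coordinates, as OpenCV has them. Camera axes: x right, y down, z forward; pixel columns grow to the right and rows downward; lengths in m; the calibration is good to about 2 mm. A picture is of the moment at which its call begins. camera_params takes no time and is no camera call.
- env.finish_job(): hands the job in; it is judged then, once.
The state is a dict: "clock": time; "joint_positions": joint angles; "dq": joint speeds; "tau": joint torques, N m; "tool_pos": TCP position; "tool_rot": TCP orientation; "force": force on the tool from outside, world axes, zero at the start; "ft_torque": the same for the moment, N m; "gripper_width": finger opening in m; "finger_force": force on a finger pad.
Only numpy, scipy, OpenCV 4.12 (cv2) and the standard library are available. Lean on these libraries where they do the work, as an engineer would, in place of code of your own. Each camera call takes 0.05 s, during which the arm holds its last target. There are 200 camera calls.

TASK

Open the turbidity meter's sample port so that a vial can be loaded: press the ribbed front end of its blue lid down once until the push-push latch lets go, take the fingers right off it and see that the lid pops up and stays ajar by itself. Then, with the outside of the fingers, push the lid on over backwards until it lies against its rear stop, and leave it standing open there. Do it without forcing the meter, and leave the two vials and the beaker beside it standing where they are: nothing is picked up.

Things in the scene. Friction and masses are not known exactly. Their poses are not given: they have to be found in the camera images.
- meter: Benchtop turbidity meter fixed to the bench: off-white case 170 mm deep (x), 150 mm wide (y). Origin under its centre on the bench top; +x runs from its front to its rear, +y to its left. Front half: sloping dark control panel, 40 mm high in front, 66 mm at x = 0. Rear half: side cheeks (inside faces at y = +-45 mm) and rear wall, 80 mm high, round the lid. It takes no harm up to 60 N.
- port (a point): Centre of the mouth of the sample port, a 23 mm bore with a black sealing ring (3 mm high, 28 mm over all) in the floor under the lid, 66 mm above the bench top.
- lid_press (a point): Where to press: on the top face of the blue lid, middle of the ribbed strip, 11 mm from the free front end and 57 mm from the hinge. Moves with the lid; 82 mm above the bench top when latched. Pressing here takes 3 to 4 N; it sinks 5.7 mm to a hard stop; the latch lets go after 3 to 4 mm, within 0.2 s. The lid pops, damped, in about 1 s once the finger goes up.
- lid_edge (a point): Middle of the lid's free front end, half-way through its 8 mm thickness; the lid is a plate 68 mm long (x) by 84 mm wide (y). Moves with the lid: 78 mm above the bench top when latched, about 135 mm when popped, about 146 mm when upright.
- lid_hinge (a point): Middle of the lid's hinge axis, 66 mm behind the meter's origin and 78 mm above the bench top. The axis runs along the meter's y.
- lid (a joint): Angle of the lid (rad): about 0 latched shut and level, -0.10 pressed fully in, about 1.0 popped ajar on the pop-up arm, 1.57 upright, 2.0 leaning back on its rear stop. From between there and upright it falls back on to the arm when let go; beyond upright its own weight lays it on the stop. It weighs about 40 g and turns easily.
- pop_arm (a joint): Angle of the sprung steel pop-up arm under the lid (a thin rod near the hinge, on the left at y = +36 mm): about 0 while the latch holds it, 1.0 when released. The lid only rests on it.
- latch_pin (a joint): Sideways place (m) of the pin in the latch's heart-shaped cam, out of sight in the left cheek: 0 while it is caught, about +0.0045 free. If a popped lid is pressed down again the cam drives the pin to about -0.006 and the latch catches again.
- vial_1_mid (a point): Centre of the first small capped glass vial (19 mm across, 54 mm tall, white cap), standing on the bench to the right of the meter. To be left alone.
- vial_2_mid (a point): Centre of the second vial of the same kind, also on the right of the meter. To be left alone.
- beaker_mid (a point): Centre, 56 mm up, of a glass beaker of green pond water (94 mm across, 112 mm tall), standing on the bench to the left of the meter. To be left alone.

How it is judged:
By the outcome, as a careful person would: the job done as asked, in the order asked, and still so for the second after the job is handed in, with the robot touching nothing.
It also fails if it takes over 45 s, if anything falls off the work surface, if the arm or the gripper's body presses on something with over 40 N, if the wrist force passes 120 N, or if a joint passes its speed limit or range.

## Working session

There is one attempt and no reset: what is moved stays moved. The work goes in short steps, Python scripts to look and compute and a tool call to move; the robot and the scene stay as the last step left them, time stands still between calls to the robot, and variables do not carry over. Pictures are saved under pics/ and viewed, at most 10 in all, crops included, and the job is handed in when it is done.

Besides the shell and the picture viewer there is one more tool, called after "Emit:" as name(argument=value, ...), one argument or row to a line, values as JSON. apply_moves: Moves the arm, as the interface text tells. Its arguments: {"type":"object","properties":{"motion":{"type":"array","items":{"type":"array","items":{"type":"number"}}}},"required":["motion"]}

```bash
mkdir -p pics; python3 - <<'E'
from plant import env
import cv2,numpy as np
for n in("scene","top"):
    im=env.read_camera(n); cv2.imwrite(f"pics/{n}0.png",im[:,:,::-1])
    p=env.camera_params(n); print(n,p)
s=env.state(); print(s["tool_pos"],s["tool_rot"],s["clock"],s["force"])
E
```

```text
scene {'camera_matrix': array([[511.08254581,   0.        , 324.49319129],
       [  0.        , 511.08254581, 197.56181841],
       [  0.        ,   0.        ,   1.        ]]), 'rvec': array([ 0.83901362, -2.2331865 ,  1.41959185]), 'tvec': array([0.31616491, 0.27355415, 0.61699609])}
top {'camera_matrix': array([[433.90670188,   0.        , 314.9510387 ],
       [  0.        , 433.90670188, 202.52558398],
       [  0.        ,   0.        ,   1.        ]]), 'rvec': array([ 2.15665956, -2.1443386 ,  0.08163525]), 'tvec': array([-0.1445    ,  0.58618557,  0.8741154 ])}
[0.30044014 0.65898405 0.23024199] [-1.79881236e+02  4.27290829e-03  1.55491669e+02] 0.1 [-0.31203718 -0.48453915 -0.02611078]
```

View pics/scene0.png

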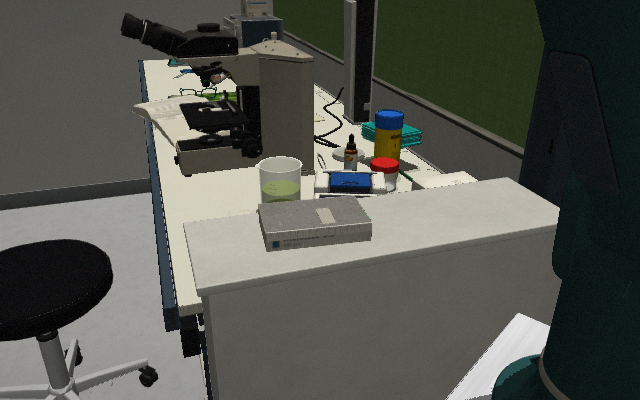

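View pics/top0.png

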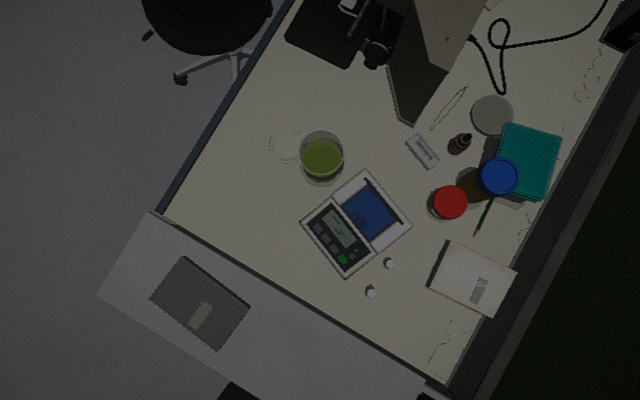

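The scene view shows the blue lid at about (350,182). In the top view the lid is at (370,210), the vials at (371,292) and (389,263), and the beaker at (322,155), with a raised ledge in front of the bench. I'll measure the lid and its neighbours next.

```bash
cat > h.py <<'E'
import cv2,numpy as np
from plant import env
def ray(n,uv,z):
    p=env.camera_params(n);R=cv2.Rodrigues(p["rvec"])[0];C=-R.T@p["tvec"]
    q=cv2.undistortPoints(np.float64(uv).reshape(-1,1,2),p["camera_matrix"],None)[:,0]
    d=np.c_[q,np.ones(len(q))]@R
    return C+d*((z-C[2])/d[:,2])[:,None]
def proj(n,P):
    p=env.camera_params(n);return cv2.projectPoints(np.float64(P).reshape(-1,1,3),p["rvec"],p["tvec"],p["camera_matrix"],None)[0][:,0]
def blue(n,box):
    im=env.read_camera(n);h=cv2.cvtColor(im,cv2.COLOR_RGB2HSV)
    m=cv2.inRange(h,(105,120,50),(125,255,255));x0,y0,x1,y1=box
    k=np.zeros_like(m);k[y0:y1,x0:x1]=m[y0:y1,x0:x1]
    c=max(cv2.findContours(k,cv2.RETR_EXTERNAL,cv2.CHAIN_APPROX_NONE)[0],key=cv2.contourArea)
    return im,c
E
python3 - <<'E'
from h import *
im,c=blue("top",(320,160,430,260))
b=cv2.boxPoints(cv2.minAreaRect(c));P=ray("top",b,.082)
print(b,P.round(4),[np.linalg.norm(P[i]-P[i-1]).round(4) for i in range(4)],P.mean(0))
print("case corners",ray("top",[(300,223),(346,278)],.04).round(3),ray("top",[(412,227),(364,168)],.08).round(3))
print("vials",ray("top",[(371,292),(389,263)],.054).round(3),"beaker",ray("top",[(322,155)],.112).round(3))
im2,c2=blue("scene",(320,165,380,200));b2=cv2.boundingRect(c2);print(b2)
# ledge top
for z in(0,.1,.2,.3): print(z,ray("top",[(154,212),(455,385),(97,293)],z).round(3).tolist(),ray("scene",[(184,222),(555,205),(500,180)],z).round(3).tolist())
cv2.imwrite("pics/topz.png",cv2.resize(im[140:310,280:450],(640,640),interpolation=cv2.INTER_CUBIC)[:600,:,::-1])
cv2.imwrite("pics/scz.png",cv2.resize(im2[140:260,240:400],(800,600),interpolation=cv2.INTER_CUBIC)[:,:,::-1])
E
```

```text
[[341.82928 206.5366 ]
 [368.17078 185.46342]
 [394.80493 218.75612]
 [368.46344 239.8293 ]] [[ 0.5736 -0.1955  0.082 ]
 [ 0.6154 -0.247   0.082 ]
 [ 0.5502 -0.2982  0.082 ]
 [ 0.5091 -0.247   0.082 ]] [np.float64(0.0825), np.float64(0.0663), np.float64(0.0828), np.float64(0.0657)] [ 0.56208917 -0.24691611  0.082     ]
case corners [[ 0.544 -0.111  0.04 ]
 [ 0.433 -0.205  0.04 ]] [[ 0.535 -0.331  0.08 ]
 [ 0.65  -0.239  0.08 ]]
vials [[ 0.407 -0.254  0.054]
 [ 0.464 -0.29   0.054]] beaker [[ 0.67  -0.157  0.112]]
(330, 173, 41, 15)
0 [[0.568, 0.209, 0.0], [0.218, -0.428, 0.0], [0.394, 0.324, 0.0]] [[0.792, 0.016, 0.0], [0.236, -0.594, 0.0], [0.39, -0.648, 0.0]]
0.1 [[0.56, 0.168, 0.1], [0.247, -0.401, 0.1], [0.404, 0.271, 0.1]] [[0.627, 0.12, 0.1], [0.181, -0.37, 0.1], [0.305, -0.413, 0.1]]
0.2 [[0.551, 0.127, 0.2], [0.276, -0.373, 0.2], [0.415, 0.218, 0.2]] [[0.463, 0.224, 0.2], [0.126, -0.146, 0.2], [0.219, -0.178, 0.2]]
0.3 [[0.543, 0.086, 0.3], [0.306, -0.345, 0.3], [0.425, 0.164, 0.3]] [[0.298, 0.328, 0.3], [0.071, 0.078, 0.3], [0.134, 0.056, 0.3]]
```

View pics/topz.png

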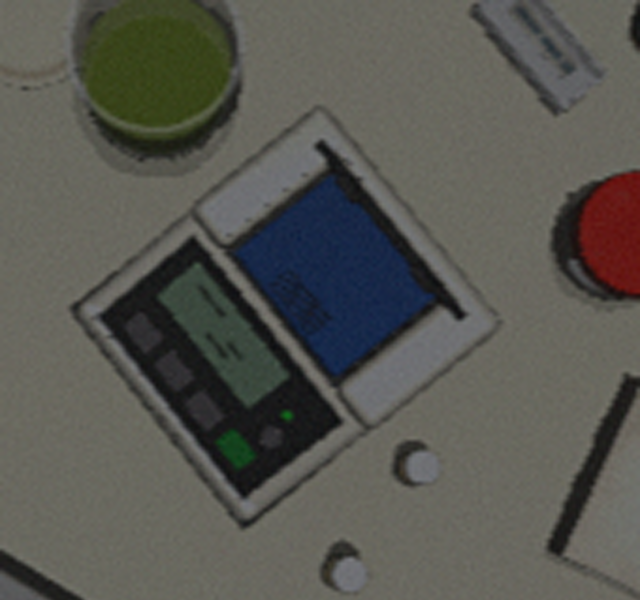

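The meter yaw is about -51° and its origin about (0.542, -0.222). Lid_press comes out at about (0.548, -0.229, 0.082). The ledge is about 0.14 m high, so I'll travel at z of about 0.30 with the fingers shut.

Emit:
apply_moves(
  motion=[
    [0, 0, -18, 0.1156, 1],
    [0, 0, -18, 0.1156, 1],
    [0, 0, -18, 0.1156, 1],
    [0, 0, -16, 0.1156, 1],
    [-36, -15, 0, 0, 1],
    [-36, -15, 0, 0, 1],
    [-36, -15, 0, 0, 1],
    [-36, -15, 0, 0, 1],
    [-36, -15, 0, 0, 1],
    [-36, -15, 0, 0, 1],
    [-36, -15, 0, 0, 1],
    [-36, -15, 0, 0, 1],
  ],
)

```text
clock: 1.4
tool_pos: [0.3889, 0.3587, 0.3013]
tool_rot: [180.0, -0.0, 129.0]
force: [0.5, 0.4, 0.8]
gripper_width: 0.0001
finger_force: 0.0
```

Emit:
apply_moves(
  motion=[
    [-36, -15, 0, 0, 1],
    [-36, -15, 0, 0, 1],
    [-36, -15, 0, 0, 1],
    [-36, -15, 0, 0, 1],
    [-36, -15, 0, 0, 1],
    [-36, -15, 0, 0, 1],
    [-36, -15, 0, 0, 1],
    [-36, -15, 0, 0, 1],
    [-36, -15, 0, 0, 1],
    [-36, -15, 0, 0, 1],
    [-36, -15, 0, 0, 1],
    [0, 0, 0, 0, 1],
  ],
)

```text
clock: 2.6
tool_pos: [0.5106, -0.0578, 0.3019]
tool_rot: [-180.0, 0.2, 128.4]
force: [0.0, -0.5, 0.7]
gripper_width: -0.0002
finger_force: 0.0
```

Emit:
apply_moves(
  motion=[
    [-31, -16, 0, 0, 1],
    [-31, -16, 0, 0, 1],
    [-31, -16, 0, 0, 1],
    [-31, -15, 0, 0, 1],
    [-32, -15, 0, 0, 1],
    [0, 0, 35, 0, 1],
    [0, 0, 35, 0, 1],
    [0, 0, 35, 0, 1],
    [0, 0, 35, 0, 1],
    [0, 0, 32, 0, 1],
    [0, 0, 0, 0, 1],
    [0, 0, 0, 0, 1],
  ],
)

```text
clock: 3.8
tool_pos: [0.5473, -0.2212, 0.1294]
tool_rot: [-180.0, -0.0, 129.0]
force: [0.8, -0.5, -0.1]
gripper_width: -0.0002
finger_force: 0.0
```

```bash
python3 - <<'E'
from h import *
O=np.array([.542,-.222,0]);ex=np.array([.629,-.777,0]);ey=np.array([.777,.629,0])
s=env.state();T=s["tool_pos"];print(T,s["tool_rot"],s["force"],"meter frame",(T-O)@ex,(T-O)@ey)
a=env.read_camera("top");b=env.read_camera("scene")
for im,n in((a,"top"),(b,"scene")):
    im=np.ascontiguousarray(im)
    print(n,proj(n,[T,O+.009*ex+[0,0,.082]]).round(1).tolist())
v=np.hstack([cv2.resize(a[140:320,280:460],(400,400)),cv2.resize(b[110:230,280:400],(400,400))])
cv2.imwrite("pics/hov.png",v[:,:,::-1])
E
```

```text
[ 0.54725258 -0.2212104   0.12936554] [-1.79975755e+02 -4.85013548e-02  1.29012424e+02] [ 0.76894496 -0.51033611 -0.05223324] meter frame 0.0026903484121797014 0.004577913839037335
top [[356.6, 218.3], [359.1, 219.9]]
scene [[348.0, 162.5], [349.5, 182.8]]
```

View pics/hov.png

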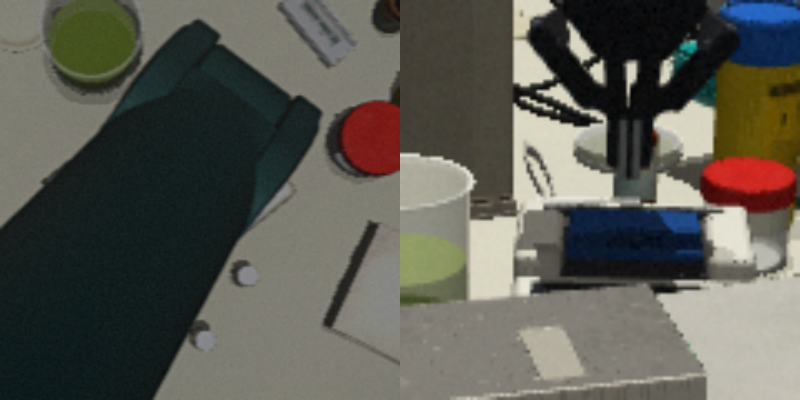

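The fingers hover over the lid's front end; in the right half of the picture the tip is at about (628,175) and the lid at about (632,240). The top view is hidden by the arm. I'll correct by about 7 mm in x and 4.5 mm in y, then descend.

Emit:
apply_moves(
  motion=[
    [-7, -4, 15, 0, 1],
    [0, 0, 20, 0, 1],
    [0, 0, 5, 0, 1],
    [0, 0, 3, 0, 1],
    [0, 0, 0, 0, 1],
    [0, 0, 0, 0, 1],
  ],
)

```text
clock: 4.5
tool_pos: [0.549, -0.2298, 0.0869]
tool_rot: [180.0, 0.1, 129.0]
force: [-1.2, -0.4, 0.8]
gripper_width: -0.0002
finger_force: 0.0
```

Emit:
apply_moves(
  motion=[
    [0, 0, 3, 0, 1],
    [0, 0, 2, 0, 1],
    [0, 0, 1.5, 0, 1],
    [0, 0, 0, 0, 1],
  ],
)

```text
clock: 4.9
tool_pos: [0.5489, -0.2296, 0.08]
tool_rot: [180.0, 0.0, 129.0]
force: [-0.1, 0.6, 1.9]
gripper_width: 0.0005
finger_force: 1.2
```

Emit:
apply_moves(
  motion=[
    [0, 0, 1.5, 0, 1],
    [0, 0, 1, 0, 1],
    [0, 0, 0, 0, 1],
    [0, 0, 0, 0, 1],
    [0, 0, 0, 0, 1],
  ],
)

```text
clock: 5.4
tool_pos: [0.5489, -0.2296, 0.0774]
tool_rot: [180.0, 0.0, 129.0]
force: [-0.1, -0.4, 4.1]
gripper_width: -0.0002
finger_force: 1.6
```

Emit:
apply_moves(
  motion=[
    [0, 0, 0.6, 0, 1],
    [0, 0, 0, 0, 1],
    [0, 0, 0, 0, 1],
    [0, 0, 0, 0, 1],
  ],
)

```text
clock: 5.8
tool_pos: [0.5489, -0.2296, 0.0772]
tool_rot: [180.0, 0.0, 129.0]
force: [-0.4, -0.0, 5.6]
gripper_width: -0.0002
finger_force: 3.1
```

Emit:
apply_moves(
  motion=[
    [0, 0, -20, 0, 1],
    [10, 0, -40, 0, 1],
    [20, 0, -40, 0, 1],
    [20, 0, -10, 0, 1],
    [0, 0, 0, 0, 1],
    [0, 0, 0, 0, 1],
    [0, 0, 0, 0, 1],
    [0, 0, 0, 0, 1],
    [0, 0, 0, 0, 1],
    [0, 0, 0, 0, 1],
    [0, 0, 0, 0, 1],
    [0, 0, 0, 0, 1],
  ],
)

```text
clock: 7.0
tool_pos: [0.5171, -0.1908, 0.1866]
tool_rot: [-180.0, -0.0, 129.0]
force: [-0.2, 0.3, -0.3]
gripper_width: -0.0001
finger_force: 0.0
```

```bash
python3 - <<'E'
from h import *
s=env.state();print(s["clock"],s["tool_pos"],s["force"])
b=env.read_camera("scene")
O=np.array([.542,-.222,0]);ex=np.array([.629,-.777,0])
print("edge shut/popped/upright",proj("scene",[O-.002*ex+[0,0,.078],O+.029*ex+[0,0,.135],O+.066*ex+[0,0,.146]]).round(1).tolist())
cv2.imwrite("pics/pop.png",cv2.resize(b[100:230,270:430],(800,600))[:,:,::-1])
E
```

```text
7.0 [ 0.51708618 -0.19080963  0.18660258] [-0.23776114  0.30167706 -0.28917256]
edge shut/popped/upright [[349.5, 186.7], [350.2, 155.4], [350.1, 144.4]]
```

View pics/pop.png

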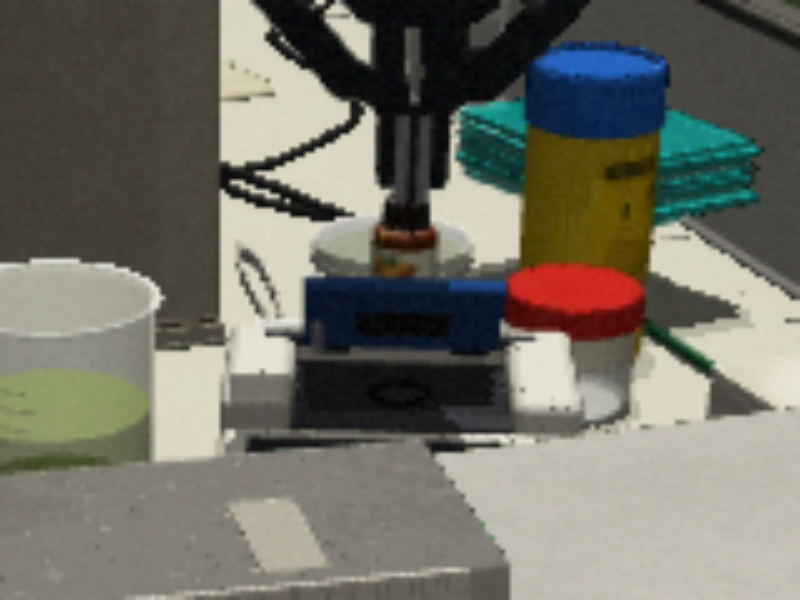

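The lid has popped: its blue underside shows at about (405,312) in the crop, with the port visible below it and the fingers well clear at (400,180). I'll wait a moment to check it stays ajar.

Emit:
apply_moves(
  motion=[
    [0, 0, 0, 0, 1],
    [0, 0, 0, 0, 1],
    [0, 0, 0, 0, 1],
    [0, 0, 0, 0, 1],
    [0, 0, 0, 0, 1],
    [0, 0, 0, 0, 1],
  ],
)

```text
clock: 7.65
tool_pos: [0.5171, -0.1907, 0.1867]
tool_rot: [180.0, 0.0, 129.0]
force: [0.8, -0.0, 0.6]
gripper_width: 0.0
finger_force: 0.0
```

```bash
python3 - <<'E'
from h import *
im,c=blue("scene",(325,130,373,200));print(cv2.boundingRect(c))
O=np.array([.542,-.222,0]);ex=np.array([.629,-.777,0])
for a in (.8,.9,1.,1.1):
  # top corner of free end (upper of both faces)
  print(a,[proj("scene",[O+(.066-.068*np.cos(a)+o*np.sin(a))*ex+[0,0,.078+.068*np.sin(a)+o*np.cos(a)]])[0].round(1).tolist() for o in(.004,-.004)])
s=env.state();print(s["clock"],(s["tool_pos"]-O)@ex)
E
```

```text
(331, 156, 40, 4)
0.8 [[350.2, 159.2], [350.1, 162.7]]
0.9 [[350.2, 156.3], [350.2, 159.7]]
1.0 [[350.2, 153.7], [350.2, 156.8]]
1.1 [[350.2, 151.3], [350.2, 154.1]]
7.7 -0.04001007452695074
```

The lid stays ajar at about 0.95 rad. Next I'll lower the fingers in front of it and push rearwards gently.

Emit:
apply_moves(
  motion=[
    [0, 0, 25, 0, 1],
    [0, 0, 25, 0, 1],
    [0, 0, 23, 0, 1],
    [-20, 0, 0, 0, 1],
    [-20, 0, 0, 0, 1],
    [-10, 0, 0, 0, 1],
    [-8, 0, 0, 0, 1],
    [-8, 0, 0, 0, 1],
    [-8, 0, 0, 0, 1],
    [-6, 0, 0, 0, 1],
    [0, 0, 0, 0, 1],
    [0, 0, 0, 0, 1],
  ],
)

```text
clock: 8.9
tool_pos: [0.5673, -0.2527, 0.1137]
tool_rot: [180.0, -0.0, 129.0]
force: [-0.1, -0.3, -0.4]
gripper_width: 0.0002
finger_force: 0.0
```

Emit:
apply_moves(
  motion=[
    [-6, 0, 0, 0, 1],
    [-6, 0, 0, 0, 1],
    [-5, 0, 0, 0, 1],
    [-3, 0, 0, 0, 1],
    [0, 0, 0, 0, 1],
    [0, 0, 0, 0, 1],
    [0, 0, 0, 0, 1],
  ],
)

```text
clock: 9.6
tool_pos: [0.5798, -0.2682, 0.1136]
tool_rot: [-180.0, -0.0, 129.0]
force: [0.2, 0.0, -0.2]
gripper_width: -0.0001
finger_force: 0.0
```

```bash
python3 - <<'E'
from h import *
O=np.array([.542,-.222,0]);ex=np.array([.629,-.777,0])
s=env.state();print(s["clock"],s["tool_pos"],s["force"],(s["tool_pos"]-O)@ex)
b=env.read_camera("scene")
for a in (1.3,1.57,1.8,2.):
  print(a,proj("scene",[O+(.066-.068*np.cos(a))*ex+[0,0,.078+.068*np.sin(a)]])[0].round(1).tolist())
cv2.imwrite("pics/push.png",cv2.resize(b[100:230,270:430],(800,600))[:,:,::-1])
E
```

```text
9.6 [ 0.57982843 -0.26818037  0.11362042] [ 0.214613    0.00231385 -0.1849464 ] 0.059676227813346694
1.3 [350.2, 148.4]
1.57 [350.1, 144.4]
1.8 [350.0, 142.8]
2.0 [349.8, 142.7]
```

View pics/push.png

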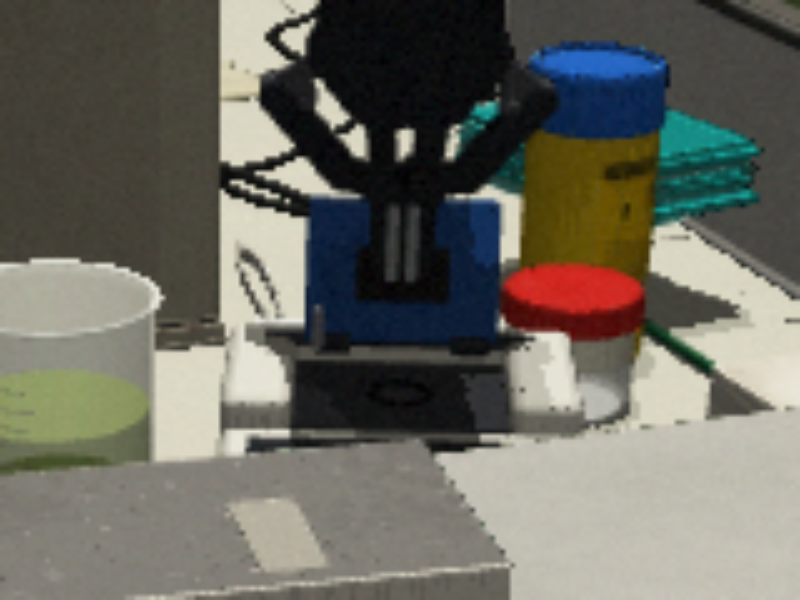

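The lid stands open with its top edge at about (400,198) in the crop, past upright, and there's no force on the fingers. I'll follow it gently to the stop, then withdraw forward and up.

Emit:
apply_moves(
  motion=[
    [-3, 0, 0, 0, 1],
    [-3, 0, 0, 0, 1],
    [0, 0, 0, 0, 1],
    [0, 0, 0, 0, 1],
  ],
)

```text
clock: 10.05
tool_pos: [0.5839, -0.2732, 0.1137]
tool_rot: [-180.0, 0.0, 129.0]
force: [-0.4, -0.4, 0.2]
gripper_width: -0.0003
finger_force: 0.0
```

Emit:
apply_moves(
  motion=[
    [10, 0, 0, 0, 1],
    [25, 0, 0, 0, 1],
    [35, 0, 0, 0, 1],
    [35, 0, -15, 0, 1],
    [0, 0, -40, 0, 1],
    [0, 0, -40, 0, 1],
    [0, 0, -40, 0, 1],
    [0, 0, 0, 0, 1],
    [0, 0, 0, 0, 1],
    [0, 0, 0, 0, 1],
    [0, 0, 0, 0, 1],
    [0, 0, 0, 0, 1],
  ],
)

```text
clock: 11.25
tool_pos: [0.5169, -0.1911, 0.2474]
tool_rot: [-179.9, -0.1, 129.0]
force: [-0.5, -0.0, -0.5]
gripper_width: 0.0
finger_force: 0.0
```

```bash
python3 - <<'E'
from h import *
s=env.state();print(s["clock"],s["tool_pos"],s["force"])
b=env.read_camera("scene");a=env.read_camera("top")
v=np.hstack([cv2.resize(a[140:320,280:460],(400,400)),cv2.resize(b[110:230,280:400],(400,400))])
cv2.imwrite("pics/end.png",v[:,:,::-1])
E
```

```text
11.25 [ 0.51686094 -0.19109202  0.24737375] [-0.45066171 -0.03907    -0.53318562]
```

View pics/end.png

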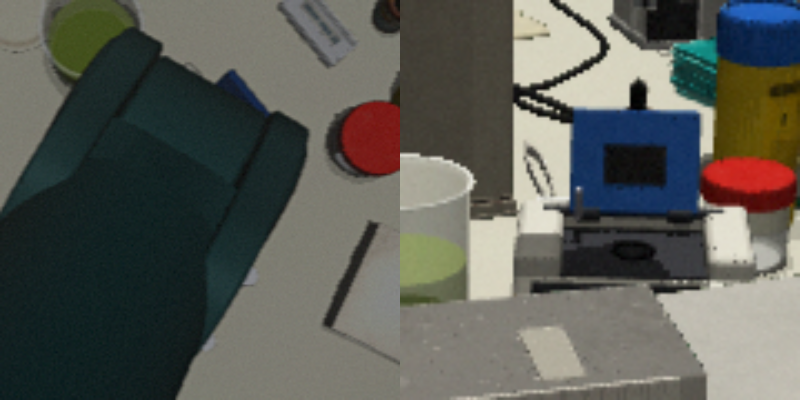

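The lid stands open on its own, spanning (570–700, 110–210) in the right half, and the fingers are clear. The port, vials and beaker are undisturbed.

```bash
python3 -c "
from plant import env
print(env.finish_job())"
```

```text
the job is handed in; nothing more can be done
None
```

The job is handed in: one press (about 5.6 N) released the latch, the lid popped and stayed ajar with the fingers off it, and I pushed it over backwards; it stands open past upright by itself, though the camera could not confirm the exact stop angle, and the vials and beaker were not touched.

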